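Cover the pickle pot and switch on its isolator

ROBOT

A 7-joint arm with a two-finger parallel gripper is mounted at the origin on the work surface. World frame = base frame: x ahead of the robot, y to its left, z up, the work surface at z = 0. Lengths are in m, angles in rad, forces in N, time in s.
With the tool pointing down it reaches from about 0.425 to 0.825 m from the base axis. Payload 3.6 kg.
Tool frame: the origin (TCP) lies where the fingers leave the gripper's body, on its centre line; the fingertips stand 73 mm ahead of it and the grasp point (between the pads) lies 54 mm ahead of it; z points along the fingers, y is the line along which they close (so a half turn about z gives the same grasp; the last joint's range is limited). The gripper opens to 85 mm and grips with 20 to 120 N. Pads are 22 mm wide; open, the fingers measure 114 mm over their backs; the gripper's body (76 mm by 85 mm) begins 54 mm behind the grasp point. The pads swing forward as they close: fully open they stand 13 mm farther back than shut.
Start: joints at [-1.302, 0.615, -0.013, 1.423, 0.008, 1.103, -0.04], TCP at [0.189, 0.622, 0.304] pointing down, gripper open.
Joint ranges: [-3.12, 3.12], [-0.3, 2.06], [-1.34, 1.32], [0.26, 2.42], [-1.36, 4.5], [0.01, 1.98], [-2.84, 2.84]. Speed limits (rad/s): [2.79, 2.79, 3.14, 3.14, 3.14, 3.14, 3.14].

INTERFACE

Orientations are given as a unit quaternion [x, y, z, w].
In Python, from station import arm, snapshot, camera_info, ticket gives the robot as it stands. Calls block until the motion is done:
- arm.movep(position, orientation): joint-space move of the TCP to a pose.
- arm.line_to(position, velocity=0.15, ori=None): straight line of the TCP; ori=None keeps the orientation; velocity is the mean speed in m/s.
- arm.move_j(angles): joint-space move.
- arm.move_gripper(opening, effort=None): opening from 0.0 (shut) to 1.0 (fully open); effort is the grip in N (None keeps the last); returns when the fingers have stopped.
- arm.pause(seconds).
- arm.ik(position, orientation): joint angles nearest the present ones, or None.
- snapshot(name): name is "scene" or "top"; returns the picture (480x640x3 uint8, blue, green, red); there is no depth.
- camera_info(name): a dict with "fx", "fy", "cx", "cy" (pixels), "R" (3x3) and "t" (3): a world point X has camera coordinates R X + t. Camera axes: x right, y down, z forward; pixel columns grow to the right and rows downward; lengths in m; the calibration is good to about 2 mm. A picture is of the moment at which its call begins. camera_info takes no time and is no camera call.
A pose or a line that the arm cannot do raises arm.MotionError and nothing moves.
- ticket.finish_job(): hands the job in; it is judged then, once.
Readings, each from a call of its own:
- arm.read_time(): time.
- arm.read_joint_positions(): joint angles.
- arm.read_dq(): joint speeds.
- arm.read_effort(): joint torques, N m.
- arm.read_tool_pos(): TCP position.
- arm.read_eef_rot(): TCP orientation.
- arm.read_ft_force(): force on the tool from outside, world axes, zero at the start.
- arm.read_wrist_torque(): the same for the moment, N m.
- arm.read_opening(): opening from 0.0 (shut) to 1.0 (fully open).
- arm.read_finger_force(): force on a finger pad.
Only numpy, scipy, OpenCV 4.12 (cv2) and the standard library are available. Lean on these libraries where they do the work, as an engineer would, in place of code of your own. Each camera call takes 0.05 s, during which the arm holds its last target. There are 200 camera calls.

TASK

Get the jeweller's pickle pot ready to heat: set the loose lid gently onto the pot so that it sits fully seated and level, let go of it, and then turn the long isolator handle on the switch box from off (pointing at the round mark) fully over to on (pointing at the dash mark). Leave the short speed handle beside it as it is set, and do not shift or tip the tall can, jar, steel block or beaker standing around.

Things in the scene. Friction and masses are not known exactly. Their poses are not given: they have to be found in the camera images.
- pot: White round pot, 120 mm across at the rim, in a low black heating base 144 mm across; two black lugs on its sides, 66 mm from the axis along its y, 65 to 75 mm high. Fixed. Open top at 100 mm height, wall 6 mm, inner radius 54 mm. Origin: centre of its underside on the bench, z up.
- pot_rim (a point): Centre of the pot's mouth, at rim height (100 mm above the bench).
- lid: Loose white round lid, 0.22 kg, lying right way up on the bench. From below: locating plug radius 49 mm, 8 mm thick; disc radius 64 mm from 8 to 14 mm; thin stem; black round knob radius 14 mm from 28 to 50 mm. Origin: centre of the plug's underside, z up towards the knob. Seated, the plug is inside the pot's mouth and the disc lies on the rim, so the origin is 92 mm above the pot's origin.
- lid_knob (a point): Middle of the lid's knob, on its axis, 40 mm above the lid's origin.
- switch_box: Grey box fixed to the bench, 130 (x) by 270 (y) by 70 mm high. Origin: centre of its underside. On top: the long isolator handle, axis at (0, +60) mm in the box's frame, and the short speed handle, axis at (0, -75) mm, both turning about vertical axes. White marks by the isolator: a round dot on the -x side of its axis (off), a short dash on the -y side (on).
- isolator (a joint): Isolator handle's angle in rad: 0 = off (points along the box's -x, to the round dot), 1.571 = on (points along the box's -y, to the dash), turning anticlockwise seen from above. A spring detent pulls it to the nearer end; it takes about 3 to 4 N at the tip to leave a detent.
- isolator_tip (a point): On top of the isolator handle's rounded end, 68 mm from its axis, 110 mm above the bench. The black handle is a bar 22 mm wide with a round end of radius 14 mm (overall reach 82 mm), from 86 to 110 mm above the bench; hub radius 19 mm. Below it the box top is at 70 mm, with a collar of radius 34 mm up to 76 mm about the axis.
- isolator_axis (a point): Point on the isolator's turning axis at the level of the handle's top (110 mm above the bench).
- speed (a joint): Angle of the short speed handle (a bystander): 0 points along the box's -x, 1.571 along -y, 3.142 along +x. Stays where it is left; it may start anywhere.
- speed_tip (a point): On the top of the short speed handle near its end, 43 mm from its axis, 102 mm above the bench. The bar is 12 mm wide, reaches 45 mm, from 84 to 102 mm above the bench; hub radius 15 mm, top 104 mm.
- tall_can: Bystander: loose tall metal can, radius 26 mm, 190 mm tall, standing in front of (robot's side of) the box near the isolator. Origin: centre of its underside.
- jar: Bystander: loose amber jar with metal cap, radius 30 mm, 75 mm tall, behind the box. Origin: centre of its underside.
- bench_block: Bystander: loose polished steel block 60 by 60 by 25 mm, beside the lid. Origin: centre of its underside.
- beaker: Bystander: loose steel beaker, radius 30 mm, 150 mm tall, beside the pot. Origin: centre of its underside.
Things that resemble listed ones, but are neither listed nor needed, are in the scene too. What is shaped like the lid but red, turquoise or yellow is not meant.

How it is judged:
On the way, in this order (a step that is already met when the one before it is completed fails the run):
1. the lid is seated level on the pot and released (horizontal distance between lid and pot_rim below 0.008 m and z of lid in the frame of pot between 0.089 and 0.095 m and angle between lid's own z axis and vertical below 0.05 rad and contact force between the fingers and lid below 0.3 N), for 0.2 s.
2. the isolator handle is turned fully on (value of joint isolator above 1.45 rad), for 0.2 s.
At the end, for the whole second after the job is handed in: Lid at rest on the pot: within 8 mm of its axis, origin 89 to 95 mm above the pot's, tilt under 0.05 rad. Isolator above 1.45 rad. Speed handle's tip within 12 mm of its start. Tall can, jar, block and beaker upright (0.15 rad) and within 20 mm of their starts (horizontal distance between lid and pot_rim below 0.008 m and z of lid in the frame of pot between 0.089 and 0.095 m and angle between lid's own z axis and vertical below 0.05 rad and value of joint isolator above 1.45 rad and linear speed of lid below 0.02 m/s and distance of speed_tip from where it was at the start of the episode below 0.012 m and distance of each of tall_can, jar, bench_block, beaker from where it was at the start of the episode below 0.02 m and angle between each of tall_can, jar, bench_block, beaker's own z axis and vertical below 0.15 rad); the robot touches nothing.
It fails at once if the lid is dropped or slammed onto the pot (faster than 0.45 m/s while within 50 mm of its seat) (horizontal distance between lid and pot_rim below 0.05 m and z of lid in the frame of pot below 0.142 m and linear speed of lid above 0.45 m/s).
It fails at once if the speed handle is turned (its tip moves more than 12 mm) (distance of speed_tip from where it was at the start of the episode above 0.012 m).
It fails at once if the tall can, jar, steel block or beaker is shifted more than 20 mm or tipped (distance of any of tall_can, jar, bench_block, beaker from where it was at the start of the episode above 0.02 m or angle between any of tall_can, jar, bench_block, beaker's own z axis and vertical above 0.15 rad).
It also fails if it takes over 54 s, if anything falls off the work surface, if the arm or the gripper's body presses on something with over 40 N, if the wrist force passes 120 N, or if a joint passes its speed limit or range.

## Working session

There is one attempt and no reset: what is moved stays moved. The work goes in short steps, each a Python script; the robot and the scene stay as the last script left them, time stands still between calls to the robot, and variables do not carry over. Pictures are saved under pics/ and viewed, at most 10 in all, crops included, and the job is handed in when it is done.

```bash
mkdir -p pics
python3 - <<'E'
from station import arm, snapshot, camera_info
import cv2
for n in("scene","top"):
    cv2.imwrite(f"pics/{n}0.png",snapshot(n)); c=camera_info(n); print(n,c)
print(arm.read_tool_pos(),arm.read_eef_rot(),arm.read_time())
E
```

```text
scene {'fx': 498.7483774433321, 'fy': 498.7483774433321, 'cx': 318.7417679167118, 'cy': 242.65426814141045, 'R': array([[-0.83334552,  0.55264198, -0.01104893],
       [ 0.42463112,  0.62726142, -0.65286409],
       [-0.35386954, -0.54875309, -0.75739448]]), 't': array([ 0.48118974, -0.18351703,  1.37161113])}
top {'fx': 574.9986118092232, 'fy': 574.9986118092232, 'cx': 306.6541105428546, 'cy': 242.9255203874264, 'R': array([[-0.00839405, -0.99990092, -0.01129959],
       [-0.99265978,  0.00969557, -0.12055109],
       [ 0.12064871,  0.01020474, -0.99264281]]), 't': array([-3.25494391e-04,  5.72379751e-01,  1.59100262e+00])}
[0.18928804 0.62127127 0.30282206] [ 1.47343233e-01  9.89084696e-01 -1.18547097e-03 -1.73189891e-04] 0.1
```

View pics/scene0.png

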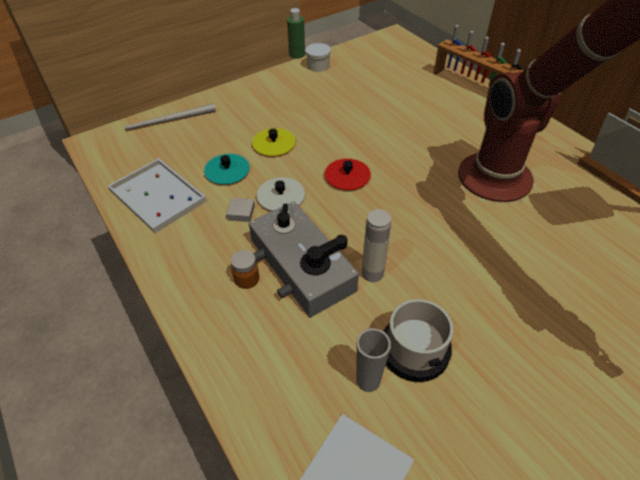

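View pics/top0.png

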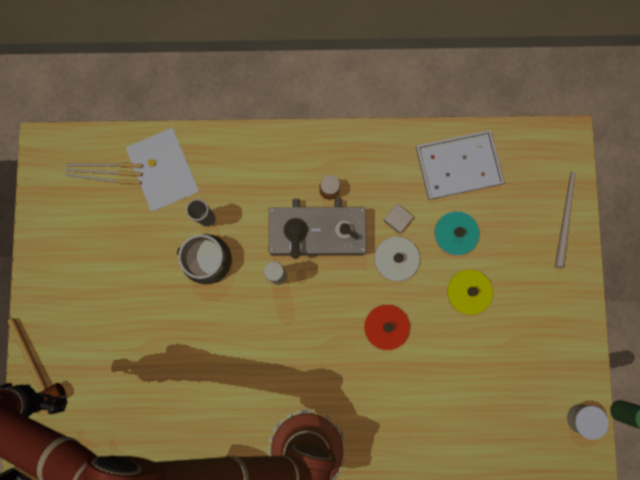

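The look-alikes for the lid, in top pixels, are red (388,327), turquoise (457,233), yellow (471,292) and white (398,258). The white one matches the description; in the scene view it is at (281,193). The pot is at (205,258) top and (420,338) scene. Next is a close crop of the lid, pot and box in both views.

Run:
```python
import cv2,numpy as np
s=cv2.imread("pics/scene0.png");t=cv2.imread("pics/top0.png")
def c(im,x,y,w,h,W,H):return cv2.resize(im[y:y+h,x:x+w],(W,H),interpolation=cv2.INTER_CUBIC)
a=np.vstack([c(t,170,170,260,120,780,360),np.hstack([c(s,370,290,100,92,260,240),c(s,230,160,130,120,260,240),c(s,280,210,130,120,260,240)])])
cv2.imwrite("pics/crop1.png",a)
for n,im,ps in(("t",t,[(385,265),(410,245),(440,300),(210,262),(183,262),(205,237),(228,262),(350,245),(300,290)]),("s",s,[(265,195),(300,190),(410,345),(395,325),(445,330),(350,290),(300,120)])):
    h=cv2.cvtColor(im,cv2.COLOR_BGR2HSV)
    print(n,[(p,h[p[1],p[0]].tolist()) for p in ps])
```

```text
t [((385, 265), [28, 22, 142]), ((410, 245), [30, 25, 142]), ((440, 300), [24, 121, 143]), ((210, 262), [30, 11, 141]), ((183, 262), [17, 77, 53]), ((205, 237), [21, 31, 107]), ((228, 262), [21, 102, 35]), ((350, 245), [17, 31, 115]), ((300, 290), [21, 132, 143])]
s [((265, 195), [39, 26, 158]), ((300, 190), [39, 21, 158]), ((410, 345), [37, 21, 156]), ((395, 325), [15, 52, 99]), ((445, 330), [28, 59, 56]), ((350, 290), [23, 36, 63]), ((300, 120), [22, 118, 153])]
```

View pics/crop1.png

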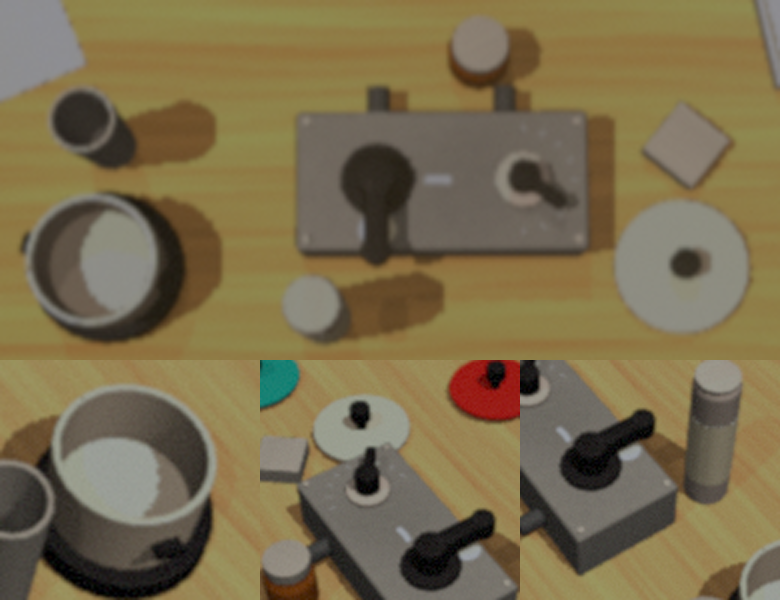

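The crop confirms the white lid with its black knob (top ≈ (398,258)). The isolator points -x, and the tall can stands just to the +y side of its tip. Now I'll measure with both views.

```bash
cat > h.py <<'E'
import cv2,numpy as np
from station import arm,snapshot,camera_info
CI={n:camera_info(n) for n in("scene","top")}
def ray(n,p):
    c=CI[n];d=c["R"].T@np.array([(p[0]-c["cx"])/c["fx"],(p[1]-c["cy"])/c["fy"],1]);return -c["R"].T@c["t"],d
def plane(n,p,z):
    o,d=ray(n,p);return o+d*(z-o[2])/d[2]
def tri(ps,pt):
    A=np.zeros((3,3));b=np.zeros(3)
    R=[ray("scene",ps),ray("top",pt)]
    for o,d in R:
        d=d/np.linalg.norm(d);P=np.eye(3)-np.outer(d,d);A+=P;b+=P@o
    X=np.linalg.solve(A,b);return X
def proj(n,X):
    c=CI[n];q=c["R"]@np.array(X)+c["t"];return q[0]/q[2]*c["fx"]+c["cx"],q[1]/q[2]*c["fy"]+c["cy"]
def mask(im,kind,roi):
    h=cv2.cvtColor(im,cv2.COLOR_BGR2HSV);x,y,w,hh=roi;m=np.zeros(im.shape[:2],np.uint8)
    k={"white":((0,0,125),(180,60,255)),"rimt":((0,0,95),(180,50,255)),"rims":((0,0,118),(180,62,255)),"black":((0,0,0),(180,255,48)),"grey":((0,0,60),(180,60,255)),"blackt":((0,0,0),(180,255,62))}[kind]
    m[y:y+hh,x:x+w]=cv2.inRange(h,*k)[y:y+hh,x:x+w];return m
def big(m):
    cs,_=cv2.findContours(m,cv2.RETR_EXTERNAL,cv2.CHAIN_APPROX_NONE);return max(cs,key=cv2.contourArea)
E
python3 - <<'E'
from h import *
s=cv2.imread("pics/scene0.png");t=cv2.imread("pics/top0.png")
I={"scene":s,"top":t};O={k:v.copy() for k,v in I.items()}
def ell(n,kind,roi):
    m=mask(I[n],kind,roi)
    if kind.startswith("rim"): c=cv2.findNonZero(m) ; c=big(cv2.morphologyEx(m,cv2.MORPH_CLOSE,np.ones((5,5))))
    else: c=big(m)
    e=cv2.fitEllipse(cv2.convexHull(c)) if len(cv2.convexHull(c))>5 else cv2.fitEllipse(c)
    cv2.ellipse(O[n],e,(0,0,255),1);print(n,kind,np.round(e[0],1),np.round(e[1],1));return e[0]
def cen(n,kind,roi):
    c=big(mask(I[n],kind,roi));M=cv2.moments(c);p=(M["m10"]/M["m00"],M["m01"]/M["m00"]);cv2.drawContours(O[n],[c],-1,(255,0,255),1);return p
ls=ell("scene","white",(250,172,60,42));lt=ell("top","white",(368,232,58,54))
print("lid disc",tri(ls,lt),plane("top",lt,.014),plane("scene",ls,.014))
ks=cen("scene","black",(268,175,26,16));kt=cen("top","blackt",(388,248,22,22))
print("knob",tri(ks,kt),plane("top",kt,.05),plane("scene",ks,.04))
ps=ell("scene","rims",(388,298,68,75));pt=ell("top","rimt",(172,228,62,58))
print("pot",tri(ps,pt),plane("top",pt,.1),plane("scene",ps,.1))
b=big(mask(t,"black",(272,205,50,58)))
hb=cv2.boundingRect(b);cv2.drawContours(O["top"],[b],-1,(255,0,255),1);print("handle bbox",hb,plane("top",(295.7,229.7),.076))
q=b[:,0,:];low=q[q[:,1]>q[:,1].max()-2];up=q[q[:,1]<236];(cx,cy),r=cv2.minEnclosingCircle(up);print("collar",cx,cy,r,plane("top",(cx,cy),.076)); 
tip=low.mean(0);print("tipend",plane("top",tip,.1))
g=mask(t,"grey",(266,203,104,50));rr=cv2.minAreaRect(big(g));cv2.drawContours(O["top"],[cv2.boxPoints(rr).astype(int)],-1,(255,0,0),1);print("box",rr,[plane("top",p,.07)[:2].round(3) for p in cv2.boxPoints(rr)])
ct=ell("top","rimt",(262,258,24,26));print("can",plane("top",ct,.19))
cs=ell("scene","rims",(362,205,32,22));print("can",tri(cs,ct))
for n,p,z in(("beaker",(198,209.5),.15),("jar",(329.5,184.5),.075),("block",(398.7,218),.025),("speedhub",(344.8,228.5),.104),("speedtip",(360.5,237),.102)):print(n,plane("top",p,z).round(3))
def c(im,x,y,w,h,W,H):return cv2.resize(im[y:y+h,x:x+w],(W,H),interpolation=cv2.INTER_CUBIC)
o,u=O["scene"],O["top"]
cv2.imwrite("pics/ov1.png",np.vstack([c(u,170,170,260,120,780,360),np.hstack([c(o,370,290,100,92,260,240),c(o,230,160,130,120,260,240),c(o,280,210,130,120,260,240)])]))
E
```

```text
scene white [280.3 193.5] [32.8 48.3]
top white [396.7 258.4] [43.8 44.6]
lid disc [ 0.52737138 -0.26135894  0.01048107] [ 0.5279363  -0.26149681  0.014     ] [ 0.52826432 -0.25724667  0.014     ]
knob [ 0.52731567 -0.26214525  0.03762545] [ 0.52720886 -0.26107092  0.05      ] [ 0.52754959 -0.2588855   0.04      ]
scene rims [421.3 325.9] [52.5 64.2]
top rimt [200.2 256.2] [43.1 44.3]
pot [0.53061301 0.28490952 0.09367852] [0.53087401 0.2826709  0.1       ] [0.53296488 0.28825    0.1       ]
handle bbox (285, 220, 22, 36) [0.60442964 0.02401089 0.076     ]
collar 295.70001220703125 229.5 10.804718017578125 [0.60498788 0.02400745 0.076     ]
tipend [0.53391235 0.01911286 0.1       ]
box ((316.9999694824219, 227.5), (95.99998474121094, 48.99999237060547), -0.0) [array([0.544, 0.098]), array([0.681, 0.098]), array([ 0.678, -0.169]), array([ 0.541, -0.167])]
top rimt [273.5 271.3] [18.5 18.8]
can [0.48170233 0.07767814 0.19      ]
scene rims [379.4 217.8] [17.  25.4]
can [0.48084134 0.07907921 0.18565542]
beaker [0.65 0.28 0.15]
jar [ 0.731 -0.071  0.075]
block [ 0.643 -0.269  0.025]
speedhub [ 0.602 -0.11   0.104]
speedtip [ 0.579 -0.152  0.102]
```

View pics/ov1.png

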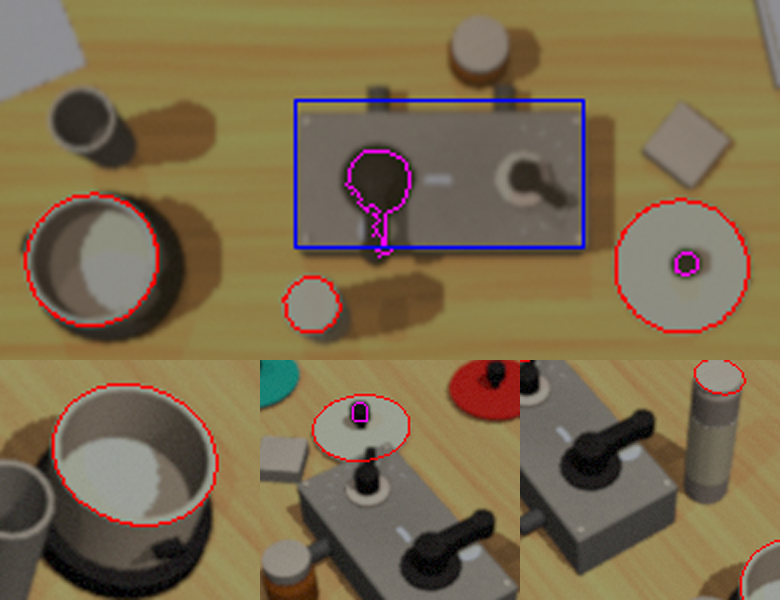

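The overlays fit the rims and discs well. Lid ≈ (0.528,-0.2605), pot ≈ (0.531,0.284), and isolator axis ≈ (0.6045,0.024). The triangulated heights are 10, 38 and 94 mm, against 14, 40 and 100 mm in the text. I'll check reachability, then grasp.

```bash
python3 - <<'E'
from h import *
for q in([1,0,0,0],[0,1,0,0]):
    for p in([.528,-.2605,.34],[.528,-.2605,.093],[.53,.0,.36],[.531,.284,.36],[.531,.284,.185]):
        j=arm.ik(p,q);print(q,p,None if j is None else np.round(j,2))
E
python3 - <<'E'
from h import *
Q=[0,1,0,0] if abs(arm.ik([.528,-.2605,.34],[0,1,0,0])[6])<abs(arm.ik([.528,-.2605,.34],[1,0,0,0])[6]) else [1,0,0,0]
x,y=.528,-.2605
arm.movep([x,y,.34],Q)
arm.line_to([x,y,.15],.2);arm.line_to([x,y,.0935],.08)
arm.move_gripper(0,60)
print(Q,arm.read_opening(),arm.read_finger_force(),arm.read_ft_force(),arm.read_time())
arm.line_to([x,y,.14],.06);arm.line_to([x,y,.36],.15)
print(arm.read_opening(),arm.read_finger_force(),arm.read_ft_force(),arm.read_tool_pos(),arm.read_time())
for n in CI: cv2.imwrite(f"pics/{n}2.png",snapshot(n))
a=[cv2.imread(f"pics/{n}2.png") for n in CI]
cv2.imwrite("pics/m2.png",np.hstack([cv2.resize(a[0][60:260,180:380],(400,400)),cv2.resize(a[1][160:360,300:500],(400,400))]))
E
```

```text
[1, 0, 0, 0] [0.528, -0.2605, 0.34] [-0.19  0.72  1.14  1.58 -0.67  1.29 -0.52]
[1, 0, 0, 0] [0.528, -0.2605, 0.093] [ 0.13  0.85  0.49  1.8  -0.62  0.65 -0.59]
[1, 0, 0, 0] [0.53, 0.0, 0.36] [-0.61  0.49  0.89  1.7  -0.41  1.15 -1.18]
[1, 0, 0, 0] [0.531, 0.284, 0.36] [-0.97  0.58  0.76  1.5  -0.41  1.23 -1.72]
[1, 0, 0, 0] [0.531, 0.284, 0.185] [-0.91  0.76  0.65  1.71 -0.58  0.87 -1.58]
[0, 1, 0, 0] [0.528, -0.2605, 0.34] [ 0.05  0.54  0.61  1.57 -0.33  1.14  2.31]
[0, 1, 0, 0] [0.528, -0.2605, 0.093] [ 0.5   0.79 -0.12  1.79  0.16  0.57  1.85]
[0, 1, 0, 0] [0.53, 0.0, 0.36] [-0.21  0.38  0.24  1.69 -0.1   1.08  1.63]
[0, 1, 0, 0] [0.531, 0.284, 0.36] [-0.51  0.49 -0.02  1.48  0.01  1.16  1.03]
[0, 1, 0, 0] [0.531, 0.284, 0.185] [-0.49  0.67 -0.07  1.7   0.06  0.77  0.99]
[1, 0, 0, 0] 0.30796691598081843 58.990518450737 [-0.54189777  0.7380519   2.77027575] 5.9333
0.3086752801779376 59.04143035411835 [-0.41804859 -0.10919249 -2.89949353] [ 0.52785536 -0.26008933  0.35900882] 8.475
```

View pics/m2.png

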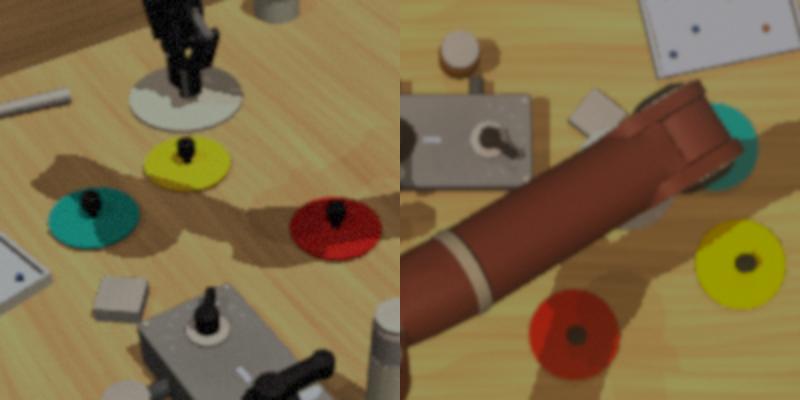

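The lid is held level: opening is 0.31, about 26 mm, and there are 2.9 N of added weight. I'll carry it high above the pot and compare it with the pot rim in the same view.

Run:
```python
from h import *
x,y=.531,.284
arm.line_to([.53,0,.36],.2);arm.line_to([x,y,.36],.2);arm.pause(.3)
print(arm.read_tool_pos(),arm.read_joint_positions().round(2),arm.read_time())
p=arm.read_tool_pos();s=snapshot("scene");t=snapshot("top")
cv2.imwrite("pics/scene3.png",s);cv2.imwrite("pics/top3.png",t)
zo=p[2]-.0935+.014
u,v=proj("scene",[p[0],p[1],zo]);print("expected disc px",u,v,"top",proj("top",[p[0],p[1],zo]))
m=mask(s,"grey",(int(u)-60,int(v)-45,120,90));m2=mask(s,"white",(int(u)-60,int(v)-45,120,90))
o=s.copy();c=big(m2);e=cv2.fitEllipse(cv2.convexHull(c));print(e,plane("scene",e[0],zo));cv2.ellipse(o,e,(0,0,255),1)
U,V=int(u)-75,max(int(v)-75,0)
cv2.imwrite("pics/m3.png",np.hstack([cv2.resize(o[V:V+150,U:U+150],(400,400)),cv2.resize(t[180:330,120:270],(400,400))]))
```

```text
[0.53108697 0.28353306 0.36013399] [-1.15  0.77  1.25  1.51 -0.73  1.4  -1.43] 11.8917
expected disc px 436.2849472764207 265.05723463777315 top (np.float64(185.16027286183777), np.float64(248.8069577540688))
((437.5907287597656, 268.5365905761719), (59.09789276123047, 79.62220001220703), 104.83396911621094) [0.53422084 0.29009212 0.28063399]
```

View pics/m3.png

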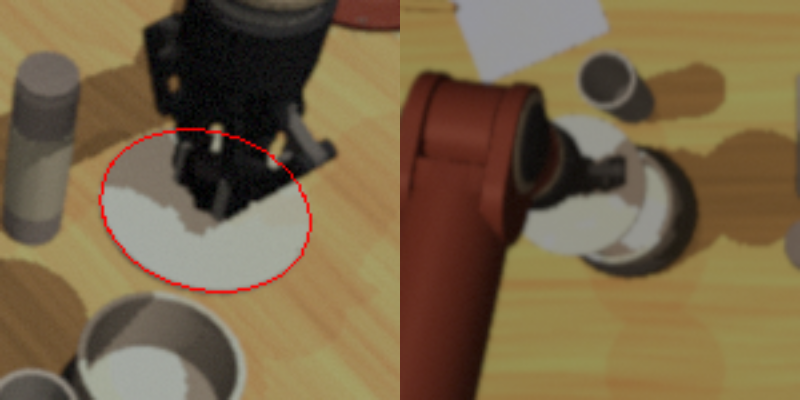

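In the scene view the disc centre sits about (+1,+2) mm from the pot rim centre, so I'll shift the target slightly and lower it gently while watching the force.

Run:
```python
from h import *
x,y=.531,.2825
arm.line_to([x,y,.24],.15);arm.line_to([x,y,.20],.08)
print(arm.read_joint_positions().round(2));f0=arm.read_ft_force()[2]
z=.20
while z>.183:
    z-=.002;arm.line_to([x,y,z],.03);f=arm.read_ft_force()
    if f[2]-f0>2: break
print("z",z,arm.read_tool_pos(),f0,f,arm.read_time())
cv2.imwrite("pics/scene4.png",snapshot("scene"));
s=cv2.imread("pics/scene4.png");cv2.imwrite("pics/m4.png",cv2.resize(s[250:400,350:500],(600,600),interpolation=cv2.INTER_CUBIC))
```

```text
[-1.1   0.92  1.11  1.71 -0.91  1.12 -1.28]
z 0.184 [0.53132962 0.28243019 0.18614352] -1.991349122390888 [-2.7545388   0.69986314  7.61765974] 15.5917
```

View pics/m4.png

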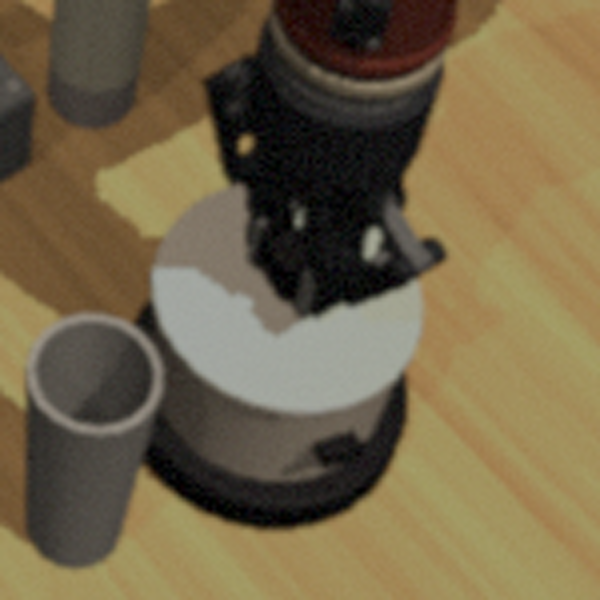

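Contact came at TCP z 0.186, where 0.1855 was expected for a seated lid, and the picture shows the lid flush on the rim. I'll release, retreat and check from both views.

Run:
```python
from h import *
arm.move_gripper(.75);arm.pause(.3)
x,y,z=arm.read_tool_pos()
arm.line_to([x,y,z+.05],.08);arm.line_to([x,y,.36],.25)
q=arm.ik([.53,.0,.36],[0,1,0,0]);
arm.line_to([.5,.0,.36],.3);arm.move_gripper(0)
print(arm.read_time(),arm.read_joint_positions().round(2))
for n in CI: cv2.imwrite(f"pics/{n}5.png",snapshot(n))
s,t=[cv2.imread(f"pics/{n}5.png") for n in CI]
o,u=s.copy(),t.copy();E={}
for n,im,d,r in(("scene",s,o,(380,280,85,65)),("top",t,u,(165,220,75,70))):
    e=cv2.fitEllipse(cv2.convexHull(big(cv2.morphologyEx(mask(im,"rimt" if n=="top" else "rims",r),cv2.MORPH_OPEN,np.ones((3,3))))));cv2.ellipse(d,e,(0,0,255),1);E[n]=e[0];print(n,np.round(e[0],1),np.round(e[1],1),plane(n,e[0],.106))
print(tri(E["scene"],E["top"]))
cv2.imwrite("pics/m5.png",np.hstack([cv2.resize(o[260:400,350:490],(400,400)),cv2.resize(u[190:330,140:280],(400,400))]))
# isolator plan
a=np.array([.6045,.024])
for cl in(0,1):
  for ang in(0,.8,1.6):
    R=np.array([[np.cos(ang),-np.sin(ang)],[np.sin(ang),np.cos(ang)]])
    p=a+R@np.array([-.042,.034]);th=cl*np.pi/2+ang
    for th in(th,th+np.pi):
      j=arm.ik([*p,.16],[np.cos(th/2),np.sin(th/2),0,0]);print(cl,ang,p.round(3),None if j is None else np.round(j,2))
```

```text
19.5417 [-0.8   0.57  1.24  1.78 -0.58  1.21 -0.97]
scene [421.4 323.6] [56.1 68.9] [0.53267277 0.28685035 0.106     ]
top [200.1 256.2] [46.5 47.6] [0.53051596 0.28170191 0.106     ]
[0.53034312 0.2837393  0.10001594]
0 0 [0.562 0.058] [-0.68  0.87  0.95  1.84 -0.89  0.93 -0.88]
0 0 [0.562 0.058] [-0.25  0.67  0.17  1.83 -0.17  0.66  1.59]
0 0.8 [0.551 0.018] [-0.51  0.76  0.73  1.88 -0.71  0.78 -0.16]
0 0.8 [0.551 0.018] [ 0.57  0.95 -1.15  1.85  1.    1.07  1.38]
0 1.6 [ 0.572 -0.019] [-0.33  0.73  0.53  1.82 -0.52  0.74  0.51]
0 1.6 [ 0.572 -0.019] [-0.65  1.06  1.27  1.83 -1.12  1.19 -2.1 ]
1 0 [0.562 0.058] [-0.48  0.73  0.55  1.84 -0.54  0.73  0.37]
1 0 [0.562 0.058] [-0.79  1.07  1.29  1.84 -1.13  1.2  -2.24]
1 0.8 [0.551 0.018] [-0.29  0.67  0.34  1.87 -0.35  0.66  1.06]
1 0.8 [0.551 0.018] [-0.69  0.96  1.14  1.88 -1.03  1.05 -1.43]
1 1.6 [ 0.572 -0.019] [ 0.46  0.8  -0.77  1.79  0.72  0.86  0.94]
1 1.6 [ 0.572 -0.019] [-0.53  0.86  0.92  1.82 -0.86  0.92 -0.74]
```

View pics/m5.png

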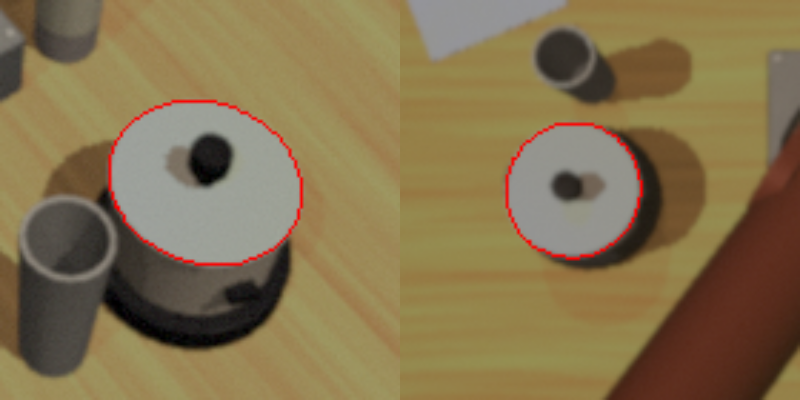

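The lid is seated. The disc top is now 6 mm above the previously measured rim (one disc thickness) and concentric within about 1.5 mm. Next I turn the isolator, pushing with the shut fingers from its +y side close to the hub, which keeps clear of the can.

Run:
```python
from h import *
a=np.array([.6045,.024])
def pose(ang,off,z=.161,r=.037):
    c,s=np.cos(ang),np.sin(ang);p=a+np.array([[c,-s],[s,c]])@[-r,off]
    return [*p,z],[np.cos(ang/2),np.sin(ang/2),0,0]
p,q=pose(0,.036,.34);arm.line_to(p,.25,ori=q)
p,q=pose(0,.036);arm.line_to(p,.15,ori=q);print(arm.read_ft_force(),arm.read_time())
L=[]
for ang in np.arange(0,1.61,.1):
    p,q=pose(ang,.0255);arm.line_to(p,.05,ori=q);f=arm.read_ft_force();L.append((round(float(ang),1),f.round(1).tolist()))
    if np.hypot(f[0],f[1])>30: break
print(L,arm.read_time(),arm.read_tool_pos())
p,q=pose(ang,.04);arm.line_to(p,.08,ori=q)
arm.line_to([p[0],p[1],.36],.2)
arm.line_to([.45,.15,.36],.25)
arm.pause(.3);print(arm.read_time(),arm.read_tool_pos(),arm.read_ft_force())
for n in CI: cv2.imwrite(f"pics/{n}6.png",snapshot(n))
s,t=[cv2.imread(f"pics/{n}6.png") for n in CI]
cv2.imwrite("pics/m6.png",np.vstack([cv2.resize(t[170:290,170:430],(780,360)),np.hstack([cv2.resize(s[290:382,370:470],(390,240)),cv2.resize(s[200:320,230:410],(390,240))])]))
```

```text
[ 0.3367061  -0.29365509  0.35344453] 21.5
[(0.0, [-0.1, 3.5, 2.5]), (0.1, [1.9, 4.3, 1.5]), (0.2, [0.3, 4.4, 0.8]), (0.3, [0.2, 3.4, 1.0]), (0.4, [-1.3, 2.6, 0.3]), (0.5, [-1.8, 1.9, -0.0]), (0.6, [-2.5, 1.5, -0.5]), (0.7, [-0.4, -0.0, 0.0]), (0.8, [-0.9, 0.1, -0.3]), (0.9, [1.3, -0.4, 0.0]), (1.0, [-0.1, -0.0, -0.3]), (1.1, [-0.6, -0.2, -0.4]), (1.2, [-0.4, -0.1, 0.6]), (1.3, [0.2, 0.1, -0.3]), (1.4, [0.5, -0.5, -0.7]), (1.5, [0.3, 0.2, 0.6]), (1.6, [-0.1, -0.6, -0.9])] 25.8583 [ 0.57992336 -0.01365308  0.1609811 ]
28.5833 [0.45045158 0.14908128 0.35999771] [-0.53698528 -0.13404621  0.68833748]
```

View pics/m6.png

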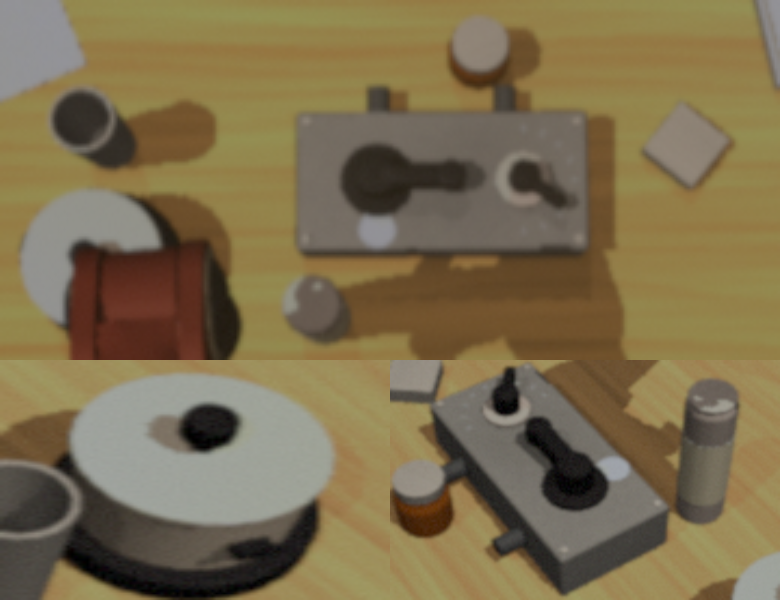

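The isolator now points straight along -y over the dash. Its hub is at crop (377,179) and its tip at (470,177). The speed handle, can, jar, block and beaker are where they were, the lid is seated, and the arm is clear of everything.

```bash
python3 -c "
from station import ticket
print(ticket.finish_job())"
```

```text
the job is handed in; nothing more can be done
None
```

The job is handed in at about 29 s on the robot's clock: the lid is seated level on the pot and released, the isolator is fully on, and the bystanders and speed handle look unmoved in the final pictures; no verdict was returned.

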